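# Change the filter stack of a bench fume filter unit and hook its hood back on

### The job

Change the filters of the bench fume filter unit: lift the spent filter ring off the post and lay it in the steel tray, then thread onto the post, each fully home, first the broad thin pre-filter ring, next every fresh carbon ring there is, and last the small clamping collar. Then refit the hood: hook its lower lip under the ledge at the front of the base and, with the lip hooked, swing its top edge shut onto the fan housing; finally press the filter-reset button on top of the housing right down and let it go. Leave the bottle, the jar and the slide box where they are.

Things in the scene. Friction and masses are not known exactly. Their poses are not given: they have to be found in the camera images.
- unit: grey fume filter unit, fixed, 309 x 196 x 139 mm high. Origin on the bench straight below the post; x points from the front ledge to the fan housing at the rear, y to its left, z up. Base x -104 to 205 mm, flat deck 45 mm above the bench. Fan housing x 83 to 205, y +-95 mm, flat top 129 mm above the bench. On the deck, curbs 8 mm high (x -30 to 60) with inner faces at y=+-83.5 mm guide the hood
- seat (a point): point on the deck at the foot of the upright steel post, on its axis. The post is 19 mm in diameter and 60 mm tall, its last 4 mm tapering to 12 mm; rings are threaded down it. The deck around it is open on all sides but for the housing 83 mm behind and the ledge 84 mm in front
- ledge (a point): middle of the lower inner edge of the steel ledge at the unit's front, 84 mm in front of the post axis and 11 mm above the deck; axes as the unit. The ledge (140 mm wide, 5 mm thick) overhangs a slot 11 mm high and 15 mm deep that opens toward the post (+x) and is closed at its front end (x=-15 mm from this point)
- landing (a point): point on the flat top of the fan housing where the hood's top edge lies when shut: 95 mm behind the post axis, 84 mm above the deck; axes as the unit. A fixed step 10 mm high across the housing, 3 mm behind this point, stops the hood from being laid on flat and slid forward
- reset_button (a joint): travel of the spring push button on the housing's top, 0 = up, 0.006 m = right down (about 5 N)
- reset_button_top (a point): centre of the button's top face, 150 mm behind the post axis and 45 mm to the unit's left, about 22 mm above the housing's top; cap 26 mm in diameter, pressed straight down
- hood: white loose hood, 0.4 kg: front wall, top, two cheeks, open below and at the rear; x -80 to 95, 160 wide, 88 high, walls 4 mm, cheeks end at x=62 (mm). Origin in the plane of its lower rim, on the post axis at deck height when shut; x from front wall to rear, z up. Starts upright on the bench. Goes on only tilted, rear raised (say 0.3 rad): lip down behind the ledge, slid forward into the slot
- hood_lip (a point): middle of the front lower edge of the lip, hood x=-94, z=0 mm; axes as the hood. The lip, 120 wide and 5 mm thick, sticks out forward 14 mm from the foot of the front wall (z 0 to 5 mm). When shut this point is on the deck, about 10 mm in front of ledge and 11 mm below it; the hood is swung shut about it
- hood_grip (a point): centre of the grip ridge on top of the hood: a bar 16 mm thick (hood x), 70 mm long (hood y), 26 mm high on the hood's top; this point is at hood x=-10, z=101 mm, near the centre of mass
- hood_top_edge (a point): middle of the lower side of the hood's top edge at its rear, hood x=95, z=84 mm
- spent: spent carbon filter ring, outside diameter 62, bore 24, height 13 mm, that stands on the post at the start (same make as the fresh ones). Origin at the centre of its underside, z its axis
- prefilter: pre-filter ring with pleated paper rim, the broadest and thinnest: outside diameter 68 (70 over the pleats), bore 24, height 12 mm. Origin at the centre of its underside, z its axis
- carbon1: fresh carbon filter ring, dark perforated jacket, outside diameter 62, bore 24, height 13 mm. Origin at the centre of its underside, z its axis. One to three such fresh rings lie on the bench; absent ones read None
- carbon2: fresh carbon filter ring, as carbon1; may be absent
- carbon3: fresh carbon filter ring, as carbon1; may be absent
- collar: clamping collar, plastic, the smallest ring: outside diameter 44, bore 23, height 16 mm. Origin at the centre of its underside, z its axis
- tray: fixed open steel tray for spent parts, 140 x 140 x 28 mm, walls and floor 4 mm. Origin at the centre of its underside
- stain_bottle: bystander: upright amber bottle, diameter 48, height 110 mm
- tablet_jar: bystander: white jar, diameter 64, height 85 mm
- slide_box: bystander: blue box, 70 x 110 x 35 mm
There are look-alikes about, which are no part of the job. Several things have the shape of the hood; the one meant has the colours described above. Leave any yellow look-alike of the prefilter alone.

How it is judged:
By the outcome, as a careful person would: the job done as asked, in the order asked, and still so for the second after the job is handed in, with the robot touching nothing.
Of carbon1, carbon2, carbon3 only 1 to 3 are there at a start; the rules pass over those that are not, and their reading is None.
At some moment in a run one of carbon1, carbon2, carbon3, prefilter, collar may be knocked a few centimetres aside while the robot is not near it.
Once in a run the grip may slacken for a moment while it holds something.
It also fails if it takes over 210 s, if anything falls off the work surface, if the arm or the gripper's body presses on something with over 40 N, if the wrist force passes 120 N, or if a joint passes its speed limit or range.

### The arm

A 6-joint arm with a two-finger parallel gripper is mounted at the origin on the work surface. World frame = base frame: x ahead of the robot, y to its left, z up, the work surface at z = 0. Lengths are in mm, angles in rad, forces in N, time in s.
With the tool pointing down it reaches from about 275 to 750 mm from the base axis. Payload 10.2 kg.
Tool frame: the origin (TCP) lies midway between the tips of the shut fingers; the grasp point (between the pads) lies 19 mm behind it; z points along the fingers, y is the line along which they close (so a half turn about z gives the same grasp; the last joint's range is limited). The gripper opens to 85 mm and grips with 20 to 120 N. Pads are 22 mm wide; open, the fingers measure 114 mm over their backs; the gripper's body (76 mm by 85 mm) begins 54 mm behind the grasp point. The pads swing forward as they close: fully open they stand 13 mm farther back than shut.
Start: joints at [-0.223, 0.313, 1.498, -0, 1.331, -0.223], TCP at [525.006, -0.013, 231.294] pointing down, gripper open.
Joint ranges: [-2.94, 2.94], [-0.97, 2.17], [0.19, 2.56], [-1.23, 4.37], [0.02, 3.11], [-2.88, 2.88]. Speed limits (rad/s): [2.39, 2.39, 3.01, 3.14, 3.14, 3.14].

### API

Orientations are given as a unit quaternion [w, x, y, z].
In Python, from rig import ctrl gives the robot as it stands.
- The arm moves only by the tool send_rows, never from a script. Its argument "targets" is a list of rows, each a list of 7 numbers: the closure, from -1 (fully open) to 1 (shut), so that 0 is half open, then the shift along the tool's x, y, z in m, then the turn, a rotation vector about the tool's x, y, z in rad. In form: [[claw, dx, dy, dz, ax, ay, az], ...]. A call has exactly 10 rows; each row shifts and turns the commanded pose from where the row before left it, along the tool's axes as they then stand; what a row does not reach is not made up. A row lasts 1/8 s, in which the tool goes at most 62.5 mm and 10.7 degrees, less where a joint would pass 70% of its speed; a pose out of reach is approached as far as the arm can. A call with a gripper value outside its range is refused whole. The fingers move at their own pace and stop on an object; "squeeze" is the grip in N (left out, the last holds). Time passes only in rows, so rows that do not move let the fingers close, or fill a call up. It gives the time, the measured TCP pose, the force, the opening and the grip force at its end, in the units of the state.
- ctrl.sense(): the state, without advancing time (a new reading comes with each control period).
- ctrl.capture(name): name is "scene" or "side" or "wrist"; returns a dict with "img" (420x560x3 uint8, red, green, blue), "camera_matrix" (3x3 intrinsics, pixels), "R" (3x3) and "t" (3): a world point X has camera coordinates R X + t. Camera axes: x right, y down, z forward; pixel columns grow to the right and rows downward; lengths in mm; the calibration is good to about 2 mm. The wrist camera is an equidistant fisheye: a pixel r from the principal point sees the ray r / f radians off the axis. A picture is of the moment at which its call begins. There is no depth.
- ctrl.finish_job(): hands the job in; it is judged then, once.
Trained networks look in a picture, given as the dict that the camera call returned (one of the last four; its "shot" number tells which), for a name from the list of things; names that differ only in an ending like _2 or _b are one class to them, and where a whole thing is asked for, a point or a joint stands for the part that bears it (a point fixed in the world has none). Each returns a list of dicts, best first, with "score" (0 to 1); they miss things now and then, are a little off and sometimes report something else, mostly with a low value. They report only what shows in the picture. A call takes as long as a camera call. They do not tell look-alikes from the thing itself.
- ctrl.boxes_of(query, picture): "extent" ([left, top, width, height] in pixels, round what is visible of it).
- ctrl.landmark_of(query, picture): "point" ([column, row] in pixels: a listed point, or the origin of a listed thing).
The state is a dict: "time_s": time; "joints": joint angles; "dq": joint speeds; "tau": joint torques, N m; "eef_pos": TCP position; "ee_rot": TCP orientation; "force": force on the tool from outside, world axes, zero at the start; "wrist_torque": the same for the moment, N m; "grip_width": opening from 0.0 (shut) to 1.0 (fully open); "grip_force": force on a finger pad.
Only numpy, scipy, OpenCV 4.12 (cv2) and the standard library are available. Lean on these libraries where they do the work, as an engineer would, in place of code of your own. Each camera call takes 0.05 s, during which the arm holds its last target. There are 200 camera calls.

## Working session

There is one attempt and no reset: what is moved stays moved. The work goes in short steps, Python scripts to look and compute and a tool call to move; the robot and the scene stay as the last step left them, time stands still between calls to the robot, and variables do not carry over. Pictures are saved under pics/ and viewed, at most 14 in all, crops included, and the job is handed in when it is done.

Besides the shell and the picture viewer there is one more tool, called after "Emit:" by a JSON object that holds its "op" and its "data", one argument or row to a line. send_rows: Moves the arm, as the interface text tells. Its arguments: {"type":"object","properties":{"targets":{"type":"array"},"squeeze":{"type":"number"}},"required":["targets"]}

```bash
ls; mkdir -p pics; python3 - <<'E'
from rig import ctrl
import cv2
s=ctrl.sense();print({k:(v if not hasattr(v,'round') else v) for k,v in s.items()})
for n in ("scene","side","wrist"):
    c=ctrl.capture(n);cv2.imwrite(f"pics/{n}0.png",c["img"][:,:,::-1])
    print(n,c["camera_matrix"],c["R"],c["t"],c["shot"])
    for q in ["unit","hood","spent","prefilter","carbon1","collar","tray","stain_bottle","tablet_jar","slide_box"]:
        try: print(q,[( [round(x) for x in d["extent"]],round(d["score"],2)) for d in ctrl.boxes_of(q,c)][:6])
        except Exception as e: print(q,e)
E
```

```text
pics
{'time_s': 0.0, 'joints': array([-2.23398557e-01,  3.13439847e-01,  1.49839440e+00, -2.93834621e-05,
        1.33100940e+00, -2.23378407e-01]), 'dq': array([ 1.60287117e-03,  1.11200753e-04, -1.14847644e-03,  3.36789429e-06,
        4.92972629e-05, -1.13721884e-03]), 'tau': array([-5.78409599e-04, -4.12261176e+01, -2.59742296e+01, -3.58453699e-04,
        4.11797926e-03, -1.23038126e-05]), 'eef_pos': array([5.24754929e+02, 3.67969080e-02, 2.30756338e+02]), 'ee_rot': array([-5.21686374e-04,  7.07111293e-01,  7.07101992e-01, -3.45396352e-04]), 'force': array([-0.13950333, -0.17593661,  0.86992037]), 'wrist_torque': array([0.00610507, 0.04588926, 0.0538554 ]), 'grip_force': 0.0, 'grip_width': 1.0016989806057088}
scene [[422.46366991   0.         278.43813563]
 [  0.         422.46366991 203.90865164]
 [  0.           0.           1.        ]] [[ 0.82995435  0.55778902  0.00686885]
 [ 0.44807284 -0.65926802 -0.60381819]
 [-0.33227474  0.50421928 -0.79709248]] [-434.35182021 -114.34646743 1427.79484658] 1
unit [([236, 185, 130, 106], 0.68)]
hood [([293, 128, 46, 46], 0.91), ([314, 85
[... 1141 characters left out ...]
, 100, 77], 0.66), ([170, 257, 60, 43], 0.58)]
wrist [[325.1922621    0.         272.85327878]
 [  0.         325.1922621  207.79781024]
 [  0.           0.           1.        ]] [[ 9.99999364e-01  4.14695068e-05  1.12704011e-03]
 [-2.73161666e-04 -9.60662509e-01  2.77718327e-01]
 [ 1.09422202e-03 -2.77718458e-01 -9.60661887e-01]] [-526.11167787  -36.74387566  379.98559914] 3
unit [([152, 31, 341, 232], 0.75)]
hood []
spent [([226, 110, 65, 65], 0.82)]
prefilter [([108, 363, 30, 28], 0.97)]
carbon1 [([331, 340, 28, 20], 0.97), ([167, 311, 37, 43], 0.79)]
collar []
tray [([328, 341, 35, 17], 0.62)]
stain_bottle []
tablet_jar [([330, 340, 31, 13], 0.32)]
slide_box [([420, 362, 19, 13], 0.59)]
```

```bash
python3 - <<'E'
import cv2
a=cv2.imread("pics/scene0.png")
cv2.imwrite("pics/v1.png",cv2.resize(a[70:420,100:400],(686,600)if 0 else (514*1,600),interpolation=cv2.INTER_CUBIC))
E
```

```text
(no output)
```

View pics/v1.png

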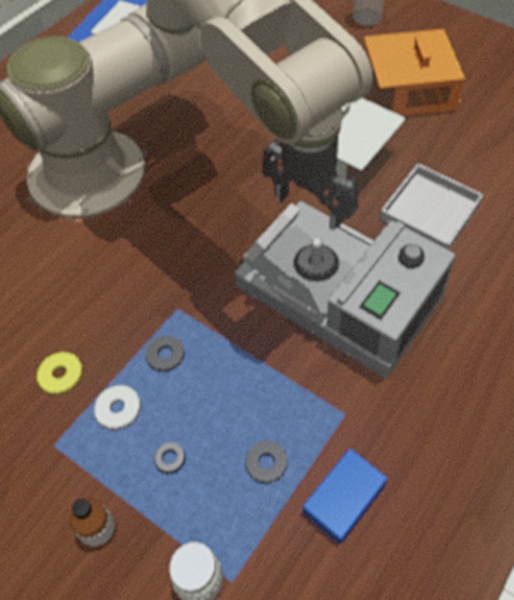

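View pics/wrist0.png

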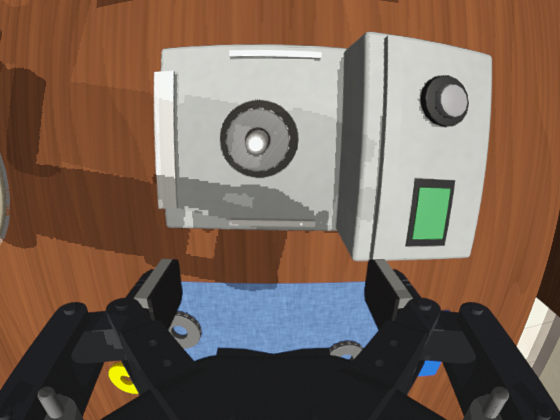

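```bash
python3 - <<'E'
import cv2
a=cv2.imread("pics/side0.png")
cv2.imwrite("pics/v2.png",cv2.resize(a[150:400,130:360],(552,600),interpolation=cv2.INTER_CUBIC))
E
```

```text
(no output)
```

View pics/v2.png

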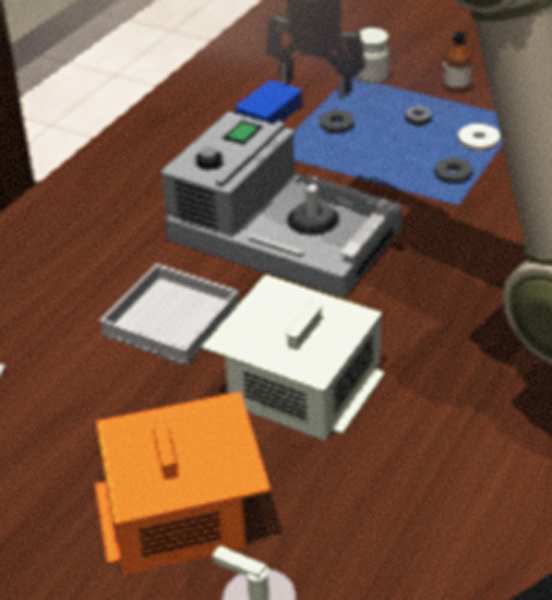

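```bash
cat > h.py <<'E'
import numpy as np, cv2
from rig import ctrl
from scipy.optimize import least_squares
from scipy.spatial.transform import Rotation as Rn
np.set_printoptions(precision=1,suppress=True)
def ray(c,p):
    K=c["camera_matrix"];x=(p[0]-K[0,2])/K[0,0];y=(p[1]-K[1,2])/K[1,1]
    if c["name"]=="wrist":
        r=np.hypot(x,y);k=np.sin(r)/max(r,1e-9);d=np.array([x*k,y*k,np.cos(r)])
    else: d=np.array([x,y,1.])
    return -c["R"].T@c["t"],c["R"].T@d
def onz(c,p,z):
    o,d=ray(c,p);return o+d*(z-o[2])/d[2]
def proj(c,X):
    K=c["camera_matrix"];q=c["R"]@np.asarray(X,float)+c["t"]
    if c["name"]=="wrist":
        rho=np.hypot(q[0],q[1]);th=np.arctan2(rho,q[2]);q=np.array([q[0]/rho*th,q[1]/rho*th,1]) if rho>1e-9 else np.array([0,0,1.])
    else: q=q/q[2]
    return (K@q)[:2]
def cap(n,save=None):
    c=ctrl.capture(n);c["name"]=n
    if save: cv2.imwrite(f"pics/{save}.png",c["img"][:,:,::-1])
    return c
def lm(q,c,k=4):
    return [(np.array(d["point"],float),round(d["score"],2)) for d in ctrl.landmark_of(q,c)][:k]
def fit(obs,pts,x0):
    """obs: list (cam,name,pix); pose x,y,yaw on z=0 body"""
    def f(v):
        R=Rn.from_euler('z',v[2]).as_matrix()
        return np.concatenate([(proj(c,R@pts[n]+[v[0],v[1],0])-p)*c["camera_matrix"][0,0]**0 for c,n,p in obs])
    s=least_squares(f,x0,loss='soft_l1',f_scale=1.5);return s.x,f(s.x).reshape(-1,2)
def tcp():
    s=ctrl.sense();q=s["ee_rot"];return s["eef_pos"],Rn.from_quat([q[1],q[2],q[3],q[0]]).as_matrix(),s
UP={"seat":np.array([0,0,45.]),"ledge":np.array([-84,0,56.]),"landing":np.array([95,0,129.]),"reset_button_top":np.array([150,45,151.])}
HP={"hood_lip":np.array([-94,0,0.]),"hood_grip":np.array([-10,0,101.]),"hood_top_edge":np.array([95,0,84.]),"hood":np.array([0,0,0.])}
E
python3 - <<'E'
from h import *
ob=[];hb=[]
for n in ("scene","side","wrist"):
    c=cap(n)
    for q in UP:
        for p,s in lm(q,c,1):
            if s>.3: ob.append((c,q,p));print(n,q,p,s,onz(c,p,UP[q][2]))
    for q in HP:
        for p,s in lm(q,c,3): hb.append((c,q,p));print(n,q,p,s,onz(c,p,HP[q][2]))
    for q in ("prefilter","carbon1","collar","spent","tray"):
        print(n,q,[(p,s,onz(c,p,45 if q=="spent" else 0)[:2]) for p,s in lm(q,c)])
x,r=fit(ob,UP,[500,150,0]);print("unit",x,x[2],abs(r).max(),r.tolist())
E
```

```text
scene seat [281.5 222.7] 0.92 [504.3  44.   45. ]
scene ledge [259.6 206.9] 0.62 [422.1  48.6  56. ]
scene landing [313.2 221. ] 0.9 [603.7  48.2 129. ]
scene reset_button_top [344.  218.4] 0.57 [674.   87.7 151. ]
scene hood_grip [344.4 100.3] 0.96 [417.7 575.4 101. ]
scene hood_grip [293.  136.3] 0.75 [365.6 319.2 101. ]
scene hood_grip [195.8 278.9] 0.71 [ 441.1 -254.9  101. ]
scene hood_top_edge [323.7 153.3] 0.71 [480.8 324.4  84. ]
scene hood_top_edge [317.1 104.6] 0.71 [340.2 519.1  84. ]
scene hood [293.6 157.9] 0.87 [371. 321.   0.]
scene prefilter [(array([166.7, 310.6]), 0.88, array([ 391.9, -338.7])), (array([135.4, 287.1]), 0.87, array([ 273.2, -336.4]))]
scene carbon1 [(array([254. , 339.9]), 0.78, array([ 631. , -272.3])), (array([195.2, 277.4]), 0.7, array([ 390.3, -221.2]))]
scene collar [(array([197.8, 339.3]), 0.69, array([ 511. , -351.5]))]
scene spent [(array([281.4, 220.6]), 0.73, array([499.9,  50.1]))]
scene tray [(array([352.2, 194.5]), 0.66, array([615.8, 291.3])), (array([213.4, 407.2]), 0.33, array([ 645.5, -453.5]))]
side seat [259.9 243.7] 0.58 [499.8  6
[... 1627 characters left out ...]
), (array([343., 357.]), 0.56, array([ 634.3, -278. ])), (array([257.6, 139.6]), 0.2, array([508.6,  43.3]))]
wrist collar []
wrist spent [(array([257.9, 137.3]), 0.64, array([510.9,  48.9]))]
wrist tray []
unit [511.9  49.7  -0. ] -0.03236755876713762 3.3569644619358314 [[3.2157346490380405, -0.12546377679962006], [2.3182043029027, 0.02173381342134917], [0.6737561981674389, 0.9378125162384947], [-3.1536539578269185, -2.379237936990478], [-1.2506922785766506, -2.830230481657111], [-1.5125392504218098, -1.8366135555158962], [-2.1220983757559964, 1.4605853406872313], [0.04428925314829257, 3.3569644619358314], [0.03491587641485694, 0.14722637991098964], [-2.137248131287663, 0.5529203637157565]]
```

Emit:
{"op": "send_rows", "data": {
  "targets": [
    [-1,0.02,-0.008,0.02,0,0,0],
    [-1,0.02,-0.008,0.02,0,0,0],
    [-1,0.008,0,0.02,0,0,0],
    [-1,0,0,0,0,0,0],
    [-1,0,0,0,0,0,0],
    [-1,0,0,0,0,0,0],
    [-1,0,0,0,0,0,0],
    [-1,0,0,0,0,0,0],
    [-1,0,0,0,0,0,0],
    [-1,0,0,0,0,0,0]
  ],
  "squeeze": 40
}}

```text
time_s: 5.0
eef_pos: [509.0, 48.0, 171.3]
ee_rot: [0.0, 0.707, 0.707, 0.0]
force: [-0.0, 0.2, -1.0]
grip_width: 1.0
grip_force: 0.0
```

```bash
python3 - <<'E'
from h import *
p,R,s=tcp();print(p,R,s["time_s"])
c=cap("wrist","w1")
for q in ("ledge","landing","reset_button_top","seat","spent","carbon1"):
    z={"spent":45,"carbon1":0}.get(q) if q in("spent","carbon1") else UP[q][2]
    print(q,[(a,b,onz(c,a,z)) for a,b in lm(q,c)])
E
```

```text
[509.   48.  171.3] [[ 0.  1.  0.]
 [ 1. -0. -0.]
 [-0.  0. -1.]] 5.0
ledge [(array([176.1, 201.5]), 0.77, array([427.5,  48.7,  56. ]))]
landing [(array([421.1, 236.2]), 0.85, array([608.3,  44.6, 129. ]))]
reset_button_top [(array([516.7, 177.8]), 0.69, array([665.3,  90.4, 151. ]))]
seat [(array([275.1, 199.6]), 0.75, array([511.9,  47.3,  45. ]))]
spent [(array([273.9, 199.1]), 0.89, array([510.9,  47.7,  45. ]))]
carbon1 []
```

View pics/w1.png

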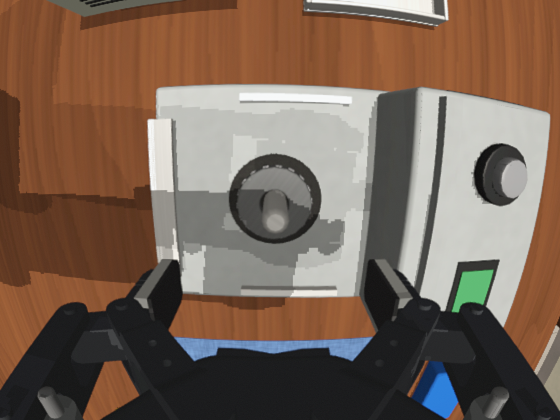

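```bash
python3 - <<'E'
from h import *
c=cap("wrist")
for n,p,z in [("post",(275,221),105),("ringtop",(275,198),58),("ringbot",(275,199),45),("curbL far",(240,103),53),("curbL",(351,105),53),("curbR",(241,287),53),("curbR2",(336,288),53),("curb top",(240,94),53),("stepfar",(447,98),139),("stepnear",(423,330),139),("btn",(514,178),151),("ledgeinner far",(173,119),61),("ledge near",(181,272),61)]:
    print(n,onz(c,p,z))
E
```

```text
post [511.4  47.9 105. ]
ringtop [511.7  52.1  58. ]
ringbot [511.8  47.8  45. ]
curbL far [483.8 129.3  53. ]
curbL [573.3 129.   53. ]
curbR [480.4 -34.2  53. ]
curbR2 [569.3 -36.2  53. ]
curb top [483.8 136.6  53. ]
stepfar [612.6 134.5 139. ]
stepnear [620.3 -26.4 139. ]
btn [662.8  90.2 151. ]
ledgeinner far [430.3 118.4  61. ]
ledge near [427.  -15.7  61. ]
```

Emit:
{"op": "send_rows", "data": {
  "targets": [
    [-1,0,0.0025,0.04,0,0,0],
    [-1,0,0,0.04,0,0,0],
    [-1,0,0,0.03,0,0,0],
    [-1,0,0,0.019,0,0,0],
    [-1,0,0,0,0,0,0],
    [1,0,0,0,0,0,0],
    [1,0,0,0,0,0,0],
    [1,0,0,0,0,0,0],
    [1,0,0,0,0,0,0],
    [1,0,0,0,0,0,0]
  ],
  "squeeze": 50
}}

```text
time_s: 6.65
eef_pos: [512.2, 47.9, 43.7]
ee_rot: [0.001, 0.707, 0.707, 0.001]
force: [-1.8, 0.7, 5.2]
grip_width: 0.691
grip_force: 54.2
```

Emit:
{"op": "send_rows", "data": {
  "targets": [
    [1,0,0,-0.03,0,0,0],
    [1,0,0,-0.04,0,0,0],
    [1,0,0,-0.04,0,0,0],
    [1,0,0,-0.04,0,0,0],
    [1,0.044,0.015,0,0,0,0],
    [1,0.05,0.022,0,0,0,0],
    [1,0.05,0.022,0,0,0,0],
    [1,0.05,0.023,0,0,0,0],
    [1,0.048,0.023,0,0,0,0],
    [1,0,0,0,0,0,0]
  ]
}}

```text
time_s: 7.9
eef_pos: [616.5, 292.9, 191.4]
ee_rot: [-0.0, 0.706, 0.708, 0.0]
force: [-0.8, 0.6, -1.2]
grip_width: 0.686
grip_force: 54.3
```

```bash
python3 - <<'E'
from h import *
p,R,s=tcp();print(p,s["time_s"],s["grip_width"],s["grip_force"])
c=cap("wrist","w2")
for q in ("tray","spent"): print(q,[(a,b,onz(c,a,0)) for a,b in lm(q,c)])
E
```

```text
[616.5 292.9 191.4] 7.9 0.6862990832314887 54.26529951626435
tray [(array([263.8, 184. ]), 0.75, array([608. , 292.2,   0. ])), (array([ 13. , 179.2]), 0.31, array([268.5, 304.9,   0. ]))]
spent [(array([273.7, 264.3]), 0.95, array([618.9, 198.8,   0. ]))]
```

View pics/w2.png

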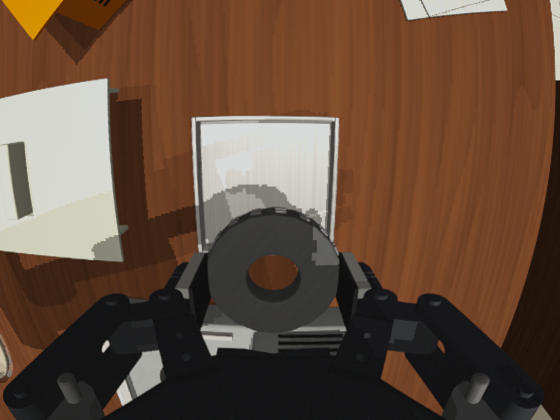

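Emit:
{"op": "send_rows", "data": {
  "targets": [
    [1,-0.001,-0.008,0.05,0,0,0],
    [1,0,0,0.05,0,0,0],
    [1,0,0,0.045,0,0,0],
    [1,0,0,0.03,0,0,0],
    [1,0,0,0.008,0,0,0],
    [1,0,0,0,0,0,0],
    [-0.72,0,0,0,0,0,0],
    [-0.72,0,0,0,0,0,0],
    [-0.72,0,0,0,0,0,0],
    [-0.72,0,0,-0.02,0,0,0]
  ]
}}

```text
time_s: 9.3
eef_pos: [607.7, 288.8, 28.8]
ee_rot: [-0.001, 0.707, 0.707, -0.001]
force: [-0.4, -0.9, -0.3]
grip_width: 0.854
grip_force: 0.0
```

Emit:
{"op": "send_rows", "data": {
  "targets": [
    [-1,0,0,-0.05,0,0,0],
    [-1,0,0,-0.06,0,0,0],
    [-1,0,0,-0.06,0,0,0],
    [-1,-0.055,-0.018,0,0,0,0],
    [-1,-0.055,-0.018,0,0,0,0],
    [-1,-0.055,-0.018,0,0,0,0],
    [-1,-0.055,-0.018,0,0,0,0],
    [-1,-0.055,-0.018,0,0,0,0],
    [-1,-0.055,-0.018,0,0,0,0],
    [-1,-0.055,-0.018,0,0,0,0]
  ]
}}

```text
time_s: 10.55
eef_pos: [481.8, -97.7, 200.9]
ee_rot: [0.001, 0.707, 0.707, 0.0]
force: [0.2, -0.2, 0.1]
grip_width: 1.006
grip_force: 0.0
```

Emit:
{"op": "send_rows", "data": {
  "targets": [
    [-1,-0.055,-0.018,0,0,0,0],
    [-1,-0.055,-0.018,0,0,0,0],
    [-1,-0.055,-0.018,0,0,0,0],
    [-1,-0.055,-0.018,0,0,0,0],
    [-1,-0.025,-0.01,0.03,0,0,0],
    [-1,0,0,0.04,0,0,0],
    [-1,0,0,0,0,0,0],
    [-1,0,0,0,0,0,0],
    [-1,0,0,0,0,0,0],
    [-1,0,0,0,0,0,0]
  ]
}}

```text
time_s: 11.8
eef_pos: [400.9, -341.2, 130.4]
ee_rot: [0.001, 0.707, 0.707, -0.0]
force: [-0.2, 0.3, -0.5]
grip_width: 1.001
grip_force: 0.0
```

```bash
python3 - <<'E'
from h import *
p,R,s=tcp();print(p,R,s["time_s"])
c=cap("wrist","w3")
for q in ("prefilter","carbon1","collar"): print(q,[(a,b,onz(c,a,0)) for a,b in lm(q,c)])
E
```

```text
[ 400.9 -341.2  130.4] [[-0.  1.  0.]
 [ 1.  0. -0.]
 [-0.  0. -1.]] 11.8
prefilter [(array([134.4, 199.7]), 0.86, array([ 273.3, -342.7,    0. ])), (array([261.7, 187.5]), 0.85, array([ 392.4, -332.3,    0. ]))]
carbon1 [(array([505.9, 134.4]), 0.85, array([ 638.2, -273.1,    0. ])), (array([258.6,  55.3]), 0.64, array([ 390.2, -218.9,    0. ]))]
collar [(array([394.1, 205.6]), 0.82, array([ 513.8, -348.5,    0. ]))]
```

View pics/w3.png

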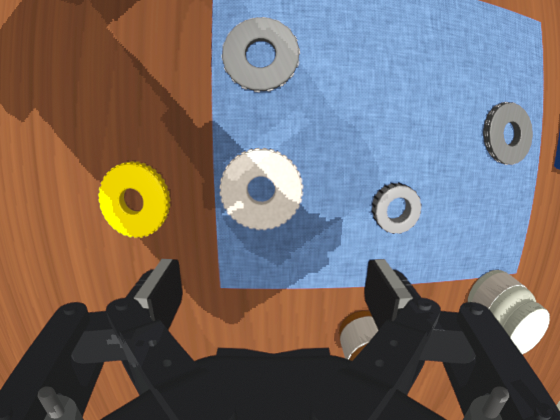

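Emit:
{"op": "send_rows", "data": {
  "targets": [
    [-1,0.008,-0.0085,0.04,0,0,0],
    [-1,0,0,0.04,0,0,0],
    [-1,0,0,0.034,0,0,0],
    [-1,0,0,0.015,0,0,0],
    [-1,0,0,0.005,0,0,0],
    [1,0,0,0,0,0,0],
    [1,0,0,0,0,0,0],
    [1,0,0,0,0,0,0],
    [1,0,0,0,0,0,0],
    [1,0,0,0,0,0,0]
  ],
  "squeeze": 40
}}

```text
time_s: 13.25
eef_pos: [392.5, -333.6, -3.3]
ee_rot: [0.001, 0.707, 0.707, -0.0]
force: [-0.8, 1.2, 7.2]
grip_width: 0.76
grip_force: 44.7
```

Emit:
{"op": "send_rows", "data": {
  "targets": [
    [1,0,0,-0.03,0,0,0],
    [1,0,0,-0.06,0,0,0],
    [1,0,0,-0.06,0,0,0],
    [1,0.054,0.017,-0.01,0,0,0],
    [1,0.054,0.017,0,0,0,0],
    [1,0.054,0.017,0,0,0,0],
    [1,0.054,0.017,0,0,0,0],
    [1,0.054,0.017,0,0,0,0],
    [1,0.054,0.017,0,0,0,0],
    [1,0.053,0.017,0,0,0,0]
  ]
}}

```text
time_s: 14.5
eef_pos: [511.4, 45.9, 156.1]
ee_rot: [0.001, 0.707, 0.707, 0.0]
force: [1.0, -0.3, -1.3]
grip_width: 0.767
grip_force: 44.8
```

Emit:
{"op": "send_rows", "data": {
  "targets": [
    [1,0.004,0,0.02,0,0,0],
    [1,0,0,0.01,0,0,0],
    [1,0,0,0,0,0,0],
    [1,0,0,0,0,0,0],
    [1,0,0,0,0,0,0],
    [1,0,0,0,0,0,0],
    [1,0,0,0,0,0,0],
    [1,0,0,0,0,0,0],
    [1,0,0,0,0,0,0],
    [1,0,0,0,0,0,0]
  ]
}}

```text
time_s: 15.75
eef_pos: [511.0, 48.0, 125.3]
ee_rot: [0.0, 0.707, 0.707, 0.0]
force: [0.1, 0.2, -0.1]
grip_width: 0.768
grip_force: 44.8
```

```bash
python3 - <<'E'
from h import *
p,R,s=tcp();print(p,s["time_s"],s["grip_width"],s["grip_force"])
c=cap("wrist","w4")
for q,z in (("prefilter",p[2]+3.3),("seat",45)): print(q,[(a,b,onz(c,a,z)) for a,b in lm(q,c)])
E
```

```text
[511.   48.  125.3] 15.75 0.7676084669480382 44.83420327305794
prefilter [(array([272.6, 267.4]), 0.95, array([511.7,  47.5, 128.6]))]
seat []
```

View pics/w4.png

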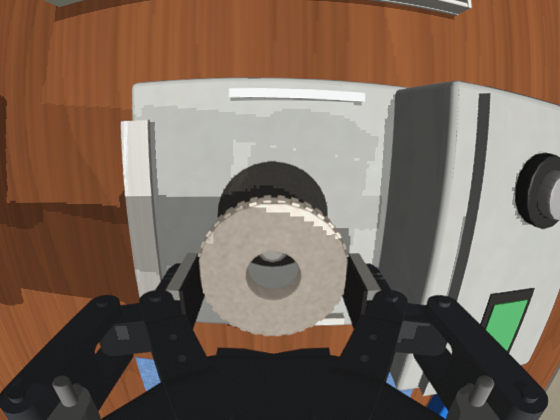

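```bash
python3 - <<'E'
from h import *
a=cap("scene")["img"][140:290,230:400,::-1];b=cap("side")["img"][180:310,160:310,::-1]
cv2.imwrite("pics/v5.png",np.hstack([cv2.resize(a,(400,353),interpolation=2),cv2.resize(b,(400,353),interpolation=2)]))
E
```

```text
(no output)
```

View pics/v5.png

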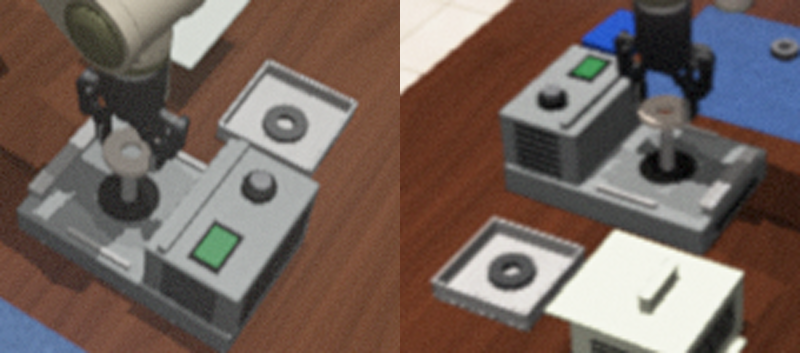

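Emit:
{"op": "send_rows", "data": {
  "targets": [
    [1,0,0,0.012,0,0,0],
    [1,0,0,0.012,0,0,0],
    [1,0,0,0.012,0,0,0],
    [1,0,0,0.012,0,0,0],
    [1,0,0,0.012,0,0,0],
    [1,0,0,0.012,0,0,0],
    [1,0,0,0.008,0,0,0],
    [1,0,0,0.003,0,0,0],
    [1,0,0,0,0,0,0],
    [1,0,0,0,0,0,0]
  ]
}}

```text
time_s: 17.25
eef_pos: [511.2, 48.0, 42.6]
ee_rot: [0.0, 0.707, 0.707, 0.0]
force: [-0.1, 0.5, 0.3]
grip_width: 0.763
grip_force: 44.8
```

Emit:
{"op": "send_rows", "data": {
  "targets": [
    [1,0,0,0.001,0,0,0],
    [-1,0,0,0,0,0,0],
    [-1,0,0,0,0,0,0],
    [-1,0,0,-0.04,0,0,0],
    [-1,0,0,-0.06,0,0,0],
    [-1,-0.05,-0.024,-0.01,0,0,0],
    [-1,-0.055,-0.024,0,0,0,0],
    [-1,-0.055,-0.024,0,0,0,0],
    [-1,-0.055,-0.024,0,0,0,0],
    [-1,-0.053,-0.024,0,0,0,0]
  ]
}}

```text
time_s: 18.5
eef_pos: [390.0, -221.7, 151.5]
ee_rot: [0.0, 0.707, 0.707, 0.0]
force: [0.8, 0.8, 0.3]
grip_width: 0.998
grip_force: 0.0
```

```bash
python3 - <<'E'
from h import *
p,R,s=tcp();print(p,s["time_s"],s["grip_width"])
c=cap("wrist","w5")
for q in ("carbon1","collar"): print(q,[(a,b,onz(c,a,0)) for a,b in lm(q,c)])
c=cap("scene","s5");print("pre",[(a,b,onz(c,a,45)) for a,b in lm("prefilter",c)])
E
```

```text
[ 390.  -221.7  151.5] 18.5 0.9984977082498244
carbon1 [(array([484.7, 235.5]), 0.94, array([ 634.1, -270.3,    0. ])), (array([271.9, 190. ]), 0.78, array([ 390.2, -219.8,    0. ]))]
collar [(array([552.2, 221.1]), 0.68, array([ 755.2, -255.3,    0. ])), (array([381. , 303.8]), 0.6, array([ 512.1, -349. ,    0. ]))]
pre [(array([135.7, 289. ]), 0.81, array([ 303.6, -349. ,   45. ])), (array([283.1, 221.5]), 0.74, array([505.8,  50.2,  45. ]))]
```

Emit:
{"op": "send_rows", "data": {
  "targets": [
    [-1,0,0,0.05,0,0,0],
    [-1,0,0,0.05,0,0,0],
    [-1,0,0,0.035,0,0,0],
    [-1,0,0,0.015,0,0,0],
    [-1,0,0,0.005,0,0,0],
    [1,0,0,0,0,0,0],
    [1,0,0,0,0,0,0],
    [1,0,0,0,0,0,0],
    [1,0,0,0,0,0,0],
    [1,0,0,0,0,0,0]
  ],
  "squeeze": 45
}}

```text
time_s: 20.0
eef_pos: [391.7, -220.3, -2.0]
ee_rot: [0.001, 0.707, 0.707, 0.0]
force: [-1.6, 3.8, 10.9]
grip_width: 0.705
grip_force: 45.9
```

Emit:
{"op": "send_rows", "data": {
  "targets": [
    [1,0,0,-0.03,0,0,0],
    [1,0,0,-0.06,0,0,0],
    [1,0,0,-0.05,0,0,0],
    [1,0.054,0.025,-0.01,0,0,0],
    [1,0.054,0.024,0,0,0,0],
    [1,0.054,0.024,0,0,0,0],
    [1,0.054,0.024,0,0,0,0],
    [1,0.052,0.024,0,0,0,0],
    [1,0,0,0.01,0,0,0],
    [1,0,0,0,0,0,0]
  ]
}}

```text
time_s: 21.25
eef_pos: [511.4, 47.8, 136.1]
ee_rot: [-0.0, 0.707, 0.707, -0.0]
force: [0.5, 0.4, -0.7]
grip_width: 0.703
grip_force: 49.1
```

```bash
python3 - <<'E'
from h import *
p,R,s=tcp();print(p,s["time_s"],s["grip_width"],s["grip_force"])
c=cap("wrist","w6")
for q,z in (("carbon1",p[2]+3.3),): print(q,[(a,b,onz(c,a,z)) for a,b in lm(q,c)])
E
```

```text
[511.4  47.8 136.1] 21.25 0.7028622883600265 49.12972278892994
carbon1 [(array([271.8, 264.4]), 0.62, array([511.7,  48.8, 139.4]))]
```

Emit:
{"op": "send_rows", "data": {
  "targets": [
    [1,0,0,0.012,0,0,0],
    [1,0,0,0.012,0,0,0],
    [1,0,0,0.012,0,0,0],
    [1,0,0,0.012,0,0,0],
    [1,0,0,0.012,0,0,0],
    [1,0,0,0.012,0,0,0],
    [1,0,0,0.007,0,0,0],
    [1,0,0,0.002,0,0,0],
    [1,0,0,0,0,0,0],
    [1,0,0,0,0,0,0]
  ]
}}

```text
time_s: 22.6
eef_pos: [512.2, 48.0, 55.6]
ee_rot: [0.0, 0.707, 0.707, 0.0]
force: [0.2, -0.4, -0.7]
grip_width: 0.701
grip_force: 49.1
```

Emit:
{"op": "send_rows", "data": {
  "targets": [
    [1,0,0,0.001,0,0,0],
    [-1,0,0,0,0,0,0],
    [-1,0,0,0,0,0,0],
    [-1,0,0,-0.04,0,0,0],
    [-1,0,0,-0.06,0,0,0],
    [-1,-0.06,0.005,-0.005,0,0,0],
    [-1,-0.06,0.02,0,0,0,0],
    [-1,-0.06,0.04,0,0,0,0],
    [-1,-0.06,0.04,0,0,0,0],
    [-1,-0.06,0.017,0,0,0,0]
  ]
}}

```text
time_s: 23.85
eef_pos: [624.1, -236.7, 158.9]
ee_rot: [0.0, 0.707, 0.707, 0.0]
force: [-0.0, -0.0, 1.1]
grip_width: 1.002
grip_force: 0.0
```

```bash
python3 - <<'E'
from h import *
p,R,s=tcp();print(p,s["time_s"],s["grip_width"])
c=cap("wrist","w7")
for q in ("carbon1","collar"): print(q,[(a,b,onz(c,a,0)) for a,b in lm(q,c)])
E
```

```text
[ 624.1 -236.7  158.9] 23.85 1.0017364777432733
carbon1 [(array([282.4, 224.9]), 0.94, array([ 634.6, -271.7,    0. ])), (array([170.9, 289.8]), 0.5, array([ 511.9, -349.2,    0. ]))]
collar [(array([168.9, 293.8]), 0.43, array([ 508.7, -354.6,    0. ]))]
```

Emit:
{"op": "send_rows", "data": {
  "targets": [
    [-1,-0.01,0.001,0.03,0,0,0],
    [-1,-0.01,0,0.02,0,0,0],
    [-1,0,0,0,0,0,0],
    [-1,0,0,0,0,0,0],
    [-1,0,0,0,0,0,0],
    [-1,0,0,0,0,0,0],
    [-1,0,0,0,0,0,0],
    [-1,0,0,0,0,0,0],
    [-1,0,0,0,0,0,0],
    [-1,0,0,0,0,0,0]
  ]
}}

```text
time_s: 25.25
eef_pos: [624.1, -255.3, 109.3]
ee_rot: [-0.0, 0.707, 0.707, -0.0]
force: [-0.7, -0.3, 0.0]
grip_width: 1.001
grip_force: 0.0
```

```bash
python3 - <<'E'
from h import *
p,R,s=tcp();print(p,s["time_s"])
c=cap("wrist","w8")
for q in ("carbon1",): print(q,[(a,b,onz(c,a,0)) for a,b in lm(q,c)])
b=ctrl.boxes_of("slide_box",c)[:1];print(b)
if b:
  l,t,w,h=b[0]["extent"];print(onz(c,(l,t+h/2),35),onz(c,(l,t+h),35),onz(c,(l,t),35))
E
```

```text
[ 624.1 -255.3  109.3] 25.25
carbon1 [(array([283.6, 225.7]), 0.87, array([ 634. , -273.8,    0. ]))]
[{'extent': [381.4, 133.2, 108.9, 141.6], 'score': 0.71}]
[ 703.8 -245.5   35. ] [ 710.6 -303.3   35. ] [ 700.3 -194.5   35. ]
```

View pics/w8.png

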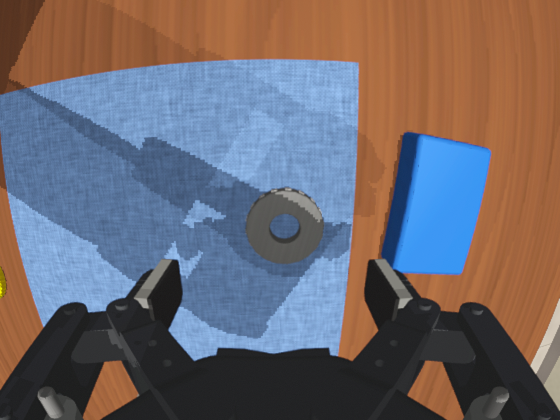

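Emit:
{"op": "send_rows", "data": {
  "targets": [
    [-0.8,-0.018,0.0095,0,0,0,0],
    [-0.8,0,0,0.04,0,0,0],
    [-0.8,0,0,0.04,0,0,0],
    [-0.8,0,0,0.02,0,0,0],
    [-0.8,0,0,0.011,0,0,0],
    [-0.8,0,0,0,0,0,0],
    [1,0,0,0,0,0,0],
    [1,0,0,0,0,0,0],
    [1,0,0,0,0,0,0],
    [1,0,0,0,0,0,0]
  ]
}}

```text
time_s: 26.65
eef_pos: [634.6, -273.9, 0.7]
ee_rot: [0.002, 0.707, 0.707, 0.0]
force: [-0.7, 0.9, 5.2]
grip_width: 0.699
grip_force: 47.2
```

Emit:
{"op": "send_rows", "data": {
  "targets": [
    [1,0,0,-0.03,0,0,0],
    [1,0,0,-0.05,0,0,0],
    [1,0,0,-0.05,0,0,0],
    [1,0.02,-0.03,-0.04,0,0,0],
    [1,0.05,-0.03,0,0,0,0],
    [1,0.05,-0.03,0,0,0,0],
    [1,0.05,-0.025,0,0,0,0],
    [1,0.05,-0.01,0,0,0,0],
    [1,0.05,0,0,0,0,0],
    [1,0.04,0,0,0,0,0]
  ]
}}

```text
time_s: 27.9
eef_pos: [508.6, 38.4, 169.7]
ee_rot: [0.001, 0.707, 0.707, 0.001]
force: [0.6, 0.3, -1.1]
grip_width: 0.703
grip_force: 48.7
```

Emit:
{"op": "send_rows", "data": {
  "targets": [
    [1,0.009,0.003,0.01,0,0,0],
    [1,0,0,0.02,0,0,0],
    [1,0,0,0,0,0,0],
    [1,0,0,0,0,0,0],
    [1,0,0,0,0,0,0],
    [1,0,0,0,0,0,0],
    [1,0,0,0,0,0,0],
    [1,0,0,0,0,0,0],
    [1,0,0,0,0,0,0],
    [1,0,0,0,0,0,0]
  ]
}}

```text
time_s: 29.15
eef_pos: [511.6, 45.7, 138.3]
ee_rot: [-0.0, 0.707, 0.707, -0.0]
force: [-0.2, 0.0, -1.0]
grip_width: 0.695
grip_force: 48.8
```

```bash
python3 - <<'E'
from h import *
p,R,s=tcp();print(p,s["time_s"],s["grip_width"],s["grip_force"])
c=cap("wrist","w9")
for q,z in (("carbon1",p[2]-0.7),("seat",45)): print(q,[(a,b,onz(c,a,z)) for a,b in lm(q,c)])
E
```

```text
[511.6  45.7 138.3] 29.15 0.695488902510358 48.75765860080719
carbon1 [(array([273.6, 260.5]), 0.78, array([512.8,  47. , 137.6])), (array([267.6, 209.4]), 0.55, array([510. ,  73.2, 137.6]))]
seat [(array([439.8, 253. ]), 0.68, array([659.8,   5.7,  45. ])), (array([270.9, 208.9]), 0.62, array([511.1,  46.3,  45. ]))]
```

Emit:
{"op": "send_rows", "data": {
  "targets": [
    [1,0.0015,0,0.008,0,0,0],
    [1,0,0,0.012,0,0,0],
    [1,0,0,0.012,0,0,0],
    [1,0,0,0.012,0,0,0],
    [1,0,0,0.012,0,0,0],
    [1,0,0,0.007,0,0,0],
    [1,0,0,0.004,0,0,0],
    [1,0,0,0,0,0,0],
    [1,0,0,0,0,0,0],
    [1,0,0,0,0,0,0]
  ]
}}

```text
time_s: 30.55
eef_pos: [511.7, 47.2, 71.5]
ee_rot: [0.0, 0.707, 0.707, 0.0]
force: [-0.5, 0.1, -0.0]
grip_width: 0.7
grip_force: 48.8
```

Emit:
{"op": "send_rows", "data": {
  "targets": [
    [1,0,0,0.0015,0,0,0],
    [1,0,0,0,0,0,0],
    [-1,0,0,0,0,0,0],
    [-1,0,0,0,0,0,0],
    [-1,0,0,-0.04,0,0,0],
    [-1,0,0,-0.04,0,0,0],
    [-1,-0.055,0,0,0,0,0],
    [-1,-0.055,0,0,0,0,0],
    [-1,-0.055,0,0,0,0,0],
    [-1,-0.055,0,0,0,0,0]
  ]
}}

```text
time_s: 31.8
eef_pos: [511.4, -174.6, 149.7]
ee_rot: [0.0, 0.707, 0.707, 0.0]
force: [1.0, -0.8, 0.2]
grip_width: 1.003
grip_force: 0.0
```

Emit:
{"op": "send_rows", "data": {
  "targets": [
    [-1,-0.055,0,0,0,0,0],
    [-1,-0.055,0,0,0,0,0],
    [-1,-0.055,0,0,0,0,0],
    [-1,-0.01,0,0,0,0,0],
    [-1,0,0,0,0,0,0],
    [-1,0,0,0,0,0,0],
    [-1,0,0,0,0,0,0],
    [-1,0,0,0,0,0,0],
    [-1,0,0,0,0,0,0],
    [-1,0,0,0,0,0,0]
  ]
}}

```text
time_s: 33.05
eef_pos: [511.6, -347.7, 149.8]
ee_rot: [-0.0, 0.707, 0.707, -0.0]
force: [0.1, 0.8, 0.2]
grip_width: 1.002
grip_force: 0.0
```

```bash
python3 - <<'E'
from h import *
p,R,s=tcp();print(p,s["time_s"],s["grip_width"])
c=cap("wrist","w10")
for q in ("carbon1","collar"): print(q,[(a,b,onz(c,a,0)) for a,b in lm(q,c)])
c=cap("scene","s10");print("carb",[(a,b,onz(c,a,0),onz(c,a,70)) for a,b in lm("carbon1",c)])
E
```

```text
[ 511.6 -347.7  149.8] 33.05 1.0024600642929715
carbon1 []
collar [(array([273. , 194.6]), 0.56, array([ 512.8, -349.8,    0. ])), (array([505.4, 109.3]), 0.3, array([ 762.4, -252.5,    0. ]))]
carb [(array([285.2, 223.5]), 0.74, array([498.6,  74. ,   0. ]), array([523.9,  33.1,  70. ])), (array([285. , 213.5]), 0.62, array([477.3, 105.4,   0. ]), array([504. ,  62.4,  70. ])), (array([283.3, 220.2]), 0.59, array([487. ,  81.1,   0. ]), array([513. ,  39.7,  70. ]))]
```

Emit:
{"op": "send_rows", "data": {
  "targets": [
    [-1,-0.002,0.001,0.05,0,0,0],
    [-1,0,0,0.05,0,0,0],
    [-1,0,0,0.03,0,0,0],
    [-1,0,0,0.015,0,0,0],
    [-1,0,0,0.005,0,0,0],
    [1,0,0,0,0,0,0],
    [1,0,0,0,0,0,0],
    [1,0,0,0,0,0,0],
    [1,0,0,0,0,0,0],
    [1,0,0,0,0,0,0]
  ]
}}

```text
time_s: 34.55
eef_pos: [513.1, -350.3, 1.4]
ee_rot: [0.001, 0.707, 0.707, -0.0]
force: [-1.2, 2.2, 6.0]
grip_width: 0.496
grip_force: 45.2
```

Emit:
{"op": "send_rows", "data": {
  "targets": [
    [1,0,0,-0.03,0,0,0],
    [1,0,0,-0.05,0,0,0],
    [1,0,0,-0.05,0,0,0],
    [1,0.01,0,-0.03,0,0,0],
    [1,0.055,0,0,0,0,0],
    [1,0.055,0,0,0,0,0],
    [1,0.055,0,0,0,0,0],
    [1,0.055,0,0,0,0,0],
    [1,0.055,0,0,0,0,0],
    [1,0.055,0,0,0,0,0]
  ]
}}

```text
time_s: 35.8
eef_pos: [512.5, -8.1, 160.5]
ee_rot: [0.001, 0.707, 0.707, 0.0]
force: [0.9, -0.0, -0.2]
grip_width: 0.492
grip_force: 45.9
```

Emit:
{"op": "send_rows", "data": {
  "targets": [
    [1,0.035,-0.0005,0,0,0,0],
    [1,0.0205,0,0.015,0,0,0],
    [1,0,0,0,0,0,0],
    [1,0,0,0,0,0,0],
    [1,0,0,0,0,0,0],
    [1,0,0,0,0,0,0],
    [1,0,0,0,0,0,0],
    [1,0,0,0,0,0,0],
    [1,0,0,0,0,0,0],
    [1,0,0,0,0,0,0]
  ]
}}

```text
time_s: 37.05
eef_pos: [512.1, 45.7, 144.8]
ee_rot: [-0.0, 0.707, 0.707, -0.0]
force: [0.3, 0.4, -0.0]
grip_width: 0.494
grip_force: 45.9
```

```bash
python3 - <<'E'
from h import *
p,R,s=tcp();print(p,s["time_s"],s["grip_width"],s["grip_force"])
c=cap("wrist","w11")
for q,z in (("collar",p[2]-1.4),("carbon1",70),("seat",45)): print(q,[(a,b,onz(c,a,z)) for a,b in lm(q,c)])
E
```

```text
[512.1  45.7 144.8] 37.05 0.4935313816615108 45.87275678291917
collar [(array([273.3, 261.5]), 0.72, array([513.2,  46.1, 143.4]))]
carbon1 [(array([274.6, 215.3]), 0.74, array([514.3,  47. ,  70. ])), (array([432.4, 248.1]), 0.29, array([640.8,  18.9,  70. ]))]
seat [(array([270.8, 206.3]), 0.95, array([511.5,  46.6,  45. ]))]
```

View pics/w11.png

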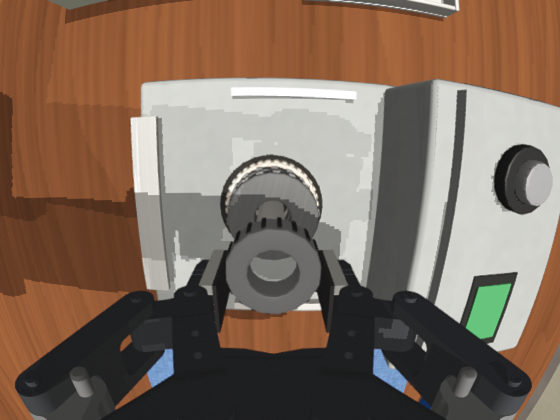

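Emit:
{"op": "send_rows", "data": {
  "targets": [
    [1,0.0018,-0.001,0.01,0,0,0],
    [1,0,0,0.012,0,0,0],
    [1,0,0,0.01,0,0,0],
    [1,0,0,0.008,0,0,0],
    [1,0,0,0.008,0,0,0],
    [1,0,0,0.006,0,0,0],
    [1,0,0,0.005,0,0,0],
    [1,0,0,0,0,0,0],
    [1,0,0,0,0,0,0],
    [1,0,0,0,0,0,0]
  ]
}}

```text
time_s: 38.5
eef_pos: [511.0, 47.2, 85.6]
ee_rot: [0.0, 0.707, 0.707, -0.0]
force: [-0.2, -4.4, -4.1]
grip_width: 0.488
grip_force: 46.0
```

Emit:
{"op": "send_rows", "data": {
  "targets": [
    [1,-0.001,0,0.001,0,0,0],
    [1,0,0,0.001,0,0,0],
    [1,0,0,0.001,0,0,0],
    [1,0,0,0,0,0,0],
    [1,0,0,0,0,0,0],
    [1,0,0,0,0,0,0],
    [1,0,0,0,0,0,0],
    [1,0,0,0,0,0,0],
    [1,0,0,0,0,0,0],
    [1,0,0,0,0,0,0]
  ]
}}

```text
time_s: 39.75
eef_pos: [511.2, 46.8, 84.2]
ee_rot: [0.0, 0.707, 0.707, 0.0]
force: [-5.0, 0.3, 12.5]
grip_width: 0.489
grip_force: 47.5
```

Emit:
{"op": "send_rows", "data": {
  "targets": [
    [-1,0,0,0,0,0,0],
    [-1,0,0,0,0,0,0],
    [-1,0,0,-0.04,0,0,0],
    [-1,0,0,-0.05,0,0,0],
    [-1,0.02,-0.01,-0.05,0,0,0],
    [-1,0.05,-0.022,0,0,0,0],
    [-1,0.05,-0.022,0,0,0,0],
    [-1,0.05,-0.022,0,0,0,0],
    [-1,0.05,-0.022,0,0,0,0],
    [-1,0.05,-0.022,0,0,0,0]
  ]
}}

```text
time_s: 41.0
eef_pos: [390.1, 318.1, 222.7]
ee_rot: [-0.0, 0.707, 0.707, 0.0]
force: [0.9, 0.2, 0.1]
grip_width: 1.0
grip_force: 0.0
```

```bash
python3 - <<'E'
from h import *
p,R,s=tcp();print(p,s["time_s"],s["grip_width"])
c=cap("wrist","w12");d=cap("scene","s12");e=cap("side")
for q in HP: print(q,[(a,b,onz(c,a,HP[q][2])) for a,b in lm(q,c,2)])
print("collar",[(a,b,onz(d,a,83)) for a,b in lm("collar",d,2)])
A=c["img"][:,:,::-1];b=d["img"][180:260,240:330,::-1];f=e["img"][200:280,210:300,::-1]
cv2.imwrite("pics/v12.png",np.hstack([cv2.resize(A,(400,300)),cv2.resize(b,(300,300),interpolation=2)[:, :],cv2.resize(f,(300,300),interpolation=2)])[:, :800] if 0 else np.vstack([np.hstack([cv2.resize(b,(300,270),interpolation=2),cv2.resize(f,(300,270),interpolation=2)]),cv2.resize(A[:308],(600,330))]))
E
```

```text
[390.1 318.1 222.7] 41.0 0.9995450627129416
hood_lip []
hood_grip [(array([257.4, 196. ]), 0.69, array([378. , 321.8, 101. ]))]
hood_top_edge [(array([373.4, 196. ]), 0.88, array([484.4, 317.9,  84. ])), (array([447.9, 202.5]), 0.55, array([566.4, 312. ,  84. ]))]
hood [(array([268.8, 179.1]), 0.95, array([386.5, 316.6,   0. ]))]
collar [(array([285.2, 216.9]), 0.45, array([516. ,  44.7,  83. ])), (array([351.2, 191.2]), 0.43, array([628.2, 235.5,  83. ]))]
```

View pics/v12.png

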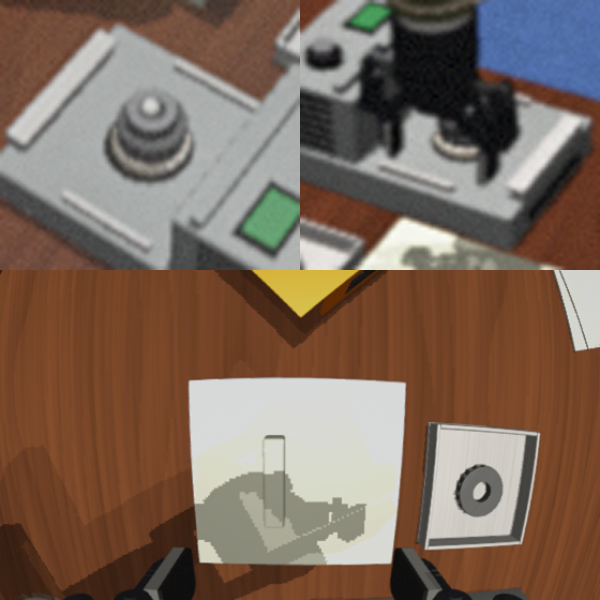

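```bash
python3 - <<'E'
from h import *
c=cap("wrist")
for n,p,z in [("r1",(256,155),114),("r2",(255.5,239.5),114),("c1",(176.4,102.7),88),("c2",(379,104.5),88),("c3",(367.8,276.4),88),("c4",(186.7,272.6),88)]: print(n,onz(c,p,z))
E
```

```text
r1 [379.5 355.6 114. ]
r2 [378. 285. 114.]
c1 [309.  400.4  88. ]
c2 [485.7 399.1  88. ]
c3 [487.4 233.6  88. ]
c4 [307.5 238.7  88. ]
```

Emit:
{"op": "send_rows", "data": {
  "targets": [
    [-0.2,0.002,-0.0115,0.03,0,0,0.02],
    [-0.2,0,0,0.04,0,0,0],
    [-0.2,0,0,0.035,0,0,0],
    [-0.2,0,0,0.018,0,0,0],
    [-0.2,0,0,0.008,0,0,0],
    [-0.2,0,0,0,0,0,0],
    [1,0,0,0,0,0,0],
    [1,0,0,0,0,0,0],
    [1,0,0,0,0,0,0],
    [1,0,0,0,0,0,0]
  ],
  "squeeze": 90
}}

```text
time_s: 42.7
eef_pos: [379.8, 318.6, 92.7]
ee_rot: [0.0, 0.714, 0.7, 0.0]
force: [-2.1, -1.9, 6.0]
grip_width: 0.165
grip_force: 89.1
```

Emit:
{"op": "send_rows", "data": {
  "targets": [
    [1,0,0,-0.02,0,0,0],
    [1,0,0,-0.05,0,0,0],
    [1,0,0,-0.05,0,0,0],
    [1,0,0,-0.05,0,0,0],
    [1,-0.045,0.017,0,0,0,0],
    [1,-0.045,0.017,0,0,0,0],
    [1,-0.045,0.017,0,0,0,0],
    [1,-0.045,0.017,0,0,0,0],
    [1,-0.045,0.017,0,0,0,0],
    [1,-0.045,0.017,0,0,0,0]
  ]
}}

```text
time_s: 43.95
eef_pos: [476.2, 45.0, 261.6]
ee_rot: [-0.0, 0.714, 0.7, -0.0]
force: [0.7, 0.5, -4.0]
grip_width: 0.165
grip_force: 88.7
```

Emit:
{"op": "send_rows", "data": {
  "targets": [
    [1,0,0,0,-0.1,0,0],
    [1,0,0,0,-0.1,0,0],
    [1,0,0,0,-0.1,0,0],
    [1,0,0,0,0,0,0],
    [1,0,0,0,0,0,0],
    [1,0,0,0,0,0,0],
    [1,0,0,0,0,0,0],
    [1,0,0,0,0,0,0],
    [1,0,0,0,0,0,0],
    [1,0,0,0,0,0,0]
  ]
}}

```text
time_s: 45.2
eef_pos: [476.2, 46.5, 261.8]
ee_rot: [0.107, 0.706, 0.692, 0.105]
force: [0.5, 0.1, -4.3]
grip_width: 0.164
grip_force: 88.9
```

```bash
cat >> h.py <<'E'
def hoodrel():
    """current hood pose from TCP, in unit frame: lip & edge points. offs=(−10,−1.7,92.7)"""
    p,R,s=tcp(); B=np.array([[0,1,0],[1,0,0],[0,0,-1.]])  # tool level, yaw 0
    Rh=R@B; o=p-Rh@np.array([-10,YO,92.7])
    U=Rn.from_euler('z',-.02).as_matrix(); P=np.array([511.5,47.8,45])
    f=lambda X:U.T@(Rh@np.array(X,float)+o-P)
    return p,s,f([-94,0,0]),f([95,0,84]),-np.arcsin(-Rh[2,0]) if 0 else np.arcsin(Rh[2,0]),Rh
YO=-1.7
E
python3 - <<'E'
from h import *
p,s,l,e,t,Rh=hoodrel();print(p,s["time_s"],s["grip_width"],s["grip_force"],"lip",l,"edge",e,"tilt %.3f"%t)
ob=[]
for n in("scene","side","wrist"):
    c=cap(n,"h"+n)
    for q in ("hood_lip","hood_top_edge","hood_grip"):
        o=p-Rh@np.array([-10,YO,92.7]);X=Rh@HP[q]+o
        print(n,q,[(a,b) for a,b in lm(q,c,2)],"pred",proj(c,X))
E
```

```text
[476.2  46.5 261.8] 45.2 0.1642873091861574 88.90306234359741 lip [-88.2  -0.3 103.4] edge [ 67.6  -0.3 239.5] tilt 0.300
scene hood_lip [] pred [259.2 187.4]
scene hood_top_edge [(array([307.6, 180.1]), 0.79), (array([315.4, 107.8]), 0.79)] pred [308.7 180.5]
scene hood_grip [(array([348.8,  98.8]), 0.73), (array([275. , 166.1]), 0.68)] pred [273.6 166.1]
side hood_lip [(array([169.7, 366.9]), 0.69), (array([276.7, 224.5]), 0.57)] pred [280.6 223.4]
side hood_top_edge [(array([242.8, 180.4]), 0.81), (array([237. , 332.6]), 0.66)] pred [240.1 179. ]
side hood_grip [(array([269.3, 192.1]), 0.87), (array([202.9, 279.5]), 0.73)] pred [267.2 189.9]
wrist hood_lip [] pred [164.3 207.9]
wrist hood_top_edge [(array([458.7, 244. ]), 0.64)] pred [453.3 248.5]
wrist hood_grip [(array([271.1, 266.4]), 0.89)] pred [269.9 268.2]
```

View pics/hwrist.png

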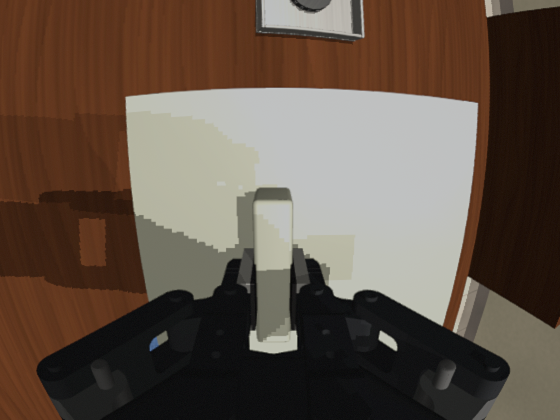

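```bash
python3 - <<'E'
from h import *
import h
c=cap("wrist")
for yo in(-3,-1.7,0):
    p,R,s=tcp();B=np.array([[0,1,0],[1,0,0],[0,0,-1.]]);Rh=R@B;o=p-Rh@np.array([-10,yo,92.7])
    print(yo,[proj(c,Rh@np.array(X)+o) for X in([-80,80,88],[95,80,88],[-18,35,114],[-2,35,114])])
g=cv2.cvtColor(c["img"],cv2.COLOR_RGB2GRAY)
for col in(150,200,300,400,450):
    k=np.diff(g[50:140,col].astype(int));print(col,50+k.argmax(),end=' ')
E
```

```text
-3 [array([124.8,  96.7]), array([473.8, 103.8]), array([249. , 199.8]), array([289.8, 199.8])]
-1.7 [array([124.8,  99.3]), array([473.8, 106.3]), array([249., 203.]), array([289.8, 203. ])]
0 [array([124.9, 102.8]), array([473.6, 109.5]), array([249.1, 207.2]), array([289.7, 207.2])]
150 93 200 89 300 87 400 92 450 98
```

Emit:
{"op": "send_rows", "data": {
  "targets": [
    [1,-0.001,0.0105,0.003,0,0,0],
    [1,0,-0.006,0.0195,0,0,0],
    [1,0,-0.006,0.0195,0,0,0],
    [1,0,-0.006,0.0195,0,0,0],
    [1,0,-0.005,0.016,0,0,0],
    [1,0,-0.004,0.013,0,0,0],
    [1,0,0,0,0,0,0],
    [1,0,0,0,0,0,0],
    [1,0,0,0,0,0,0],
    [1,0,0,0,0,0,0]
  ]
}}

```text
time_s: 47.1
eef_pos: [487.3, 45.3, 170.9]
ee_rot: [0.107, 0.706, 0.692, 0.105]
force: [0.7, -0.2, -5.3]
grip_width: 0.162
grip_force: 88.9
```

```bash
sed -i 's/^YO=.*/YO=-2.5/; s/511.5,47.8,45\]/511.5,47.3,45]/' h.py; python3 - <<'E'
from h import *
p,s,l,e,t,Rh=hoodrel();print(p,s["time_s"],s["force"],s["grip_width"],"lip",l,"edge",e,"tilt %.3f"%t)
c=cap("side")
cv2.imwrite("pics/v13.png",cv2.resize(c["img"][150:290,190:330,::-1],(600,600),interpolation=2))
E
```

```text
[487.3  45.3 170.9] 47.1 [ 0.7 -0.2 -5.3] 0.16217959330900839 lip [-76.9  -0.   12.4] edge [ 78.7  -0.  148.7] tilt 0.301
```

View pics/v13.png

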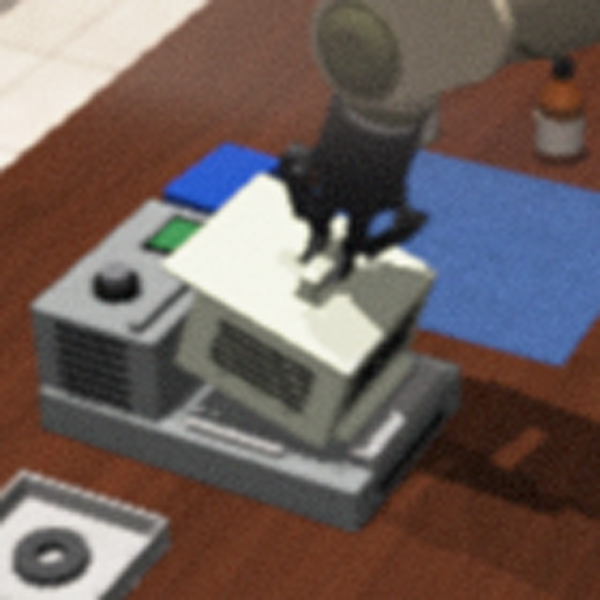

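Emit:
{"op": "send_rows", "data": {
  "targets": [
    [1,0,-0.0012,0.0038,0,0,0],
    [1,0,-0.001,0.0032,0,0,0],
    [1,0,-0.0007,0.0024,0,0,0],
    [1,0,0,0,0,0,0],
    [1,0,-0.0019,-0.0006,0,0,0],
    [1,0,-0.0019,-0.0006,0,0,0],
    [1,0,-0.0019,-0.0006,0,0,0],
    [1,0,-0.0019,-0.0006,0,0,0],
    [1,0,0,0,0,0,0],
    [1,0,0,0,0,0,0]
  ]
}}

```text
time_s: 48.4
eef_pos: [479.2, 45.4, 160.7]
ee_rot: [0.107, 0.706, 0.692, 0.105]
force: [-0.6, -0.3, -4.3]
grip_width: 0.165
grip_force: 88.9
```

```bash
cat > st.py <<'E'
from h import *
p,s,l,e,t,Rh=hoodrel();print(p,s["time_s"],s["force"],s["wrist_torque"],s["grip_width"],"lip",l,"edge",e,"tilt %.3f"%t)
E
python3 st.py
```

```text
[479.2  45.4 160.7] 48.4 [-0.6 -0.3 -4.3] [-0.1  0.4  0. ] 0.16537035786918655 lip [-85.    0.    2.3] edge [ 70.7   0.  138.4] tilt 0.300
```

Emit:
{"op": "send_rows", "data": {
  "targets": [
    [1,0,-0.0019,-0.0006,0,0,0],
    [1,0,-0.0019,-0.0006,0,0,0],
    [1,0,-0.001,-0.0003,0,0,0],
    [1,0,-0.001,-0.0003,0,0,0],
    [1,0,-0.001,-0.0003,0,0,0],
    [1,0,-0.001,-0.0003,0,0,0],
    [1,0,0,0,0,0,0],
    [1,0,0,0,0,0,0],
    [1,0,0,0,0,0,0],
    [1,0,0,0,0,0,0]
  ]
}}

```text
time_s: 49.65
eef_pos: [471.0, 45.6, 160.6]
ee_rot: [0.107, 0.706, 0.692, 0.105]
force: [0.3, 0.0, -3.5]
grip_width: 0.167
grip_force: 88.9
```

```bash
python3 st.py
```

```text
[471.   45.6 160.6] 49.65 [ 0.3  0.  -3.5] [0.  0.3 0. ] 0.16685791809972572 lip [-93.3  -0.    2.3] edge [ 62.5  -0.  138.4] tilt 0.300
```

Emit:
{"op": "send_rows", "data": {
  "targets": [
    [1,0,-0.0004,0.0014,0,0,0],
    [1,0,0.00453,0.00431,0.05,0,0],
    [1,0,0,0,0,0,0],
    [1,0,0.00453,0.00431,0.05,0,0],
    [1,0,0,0,0,0,0],
    [1,0,0.00453,0.00431,0.05,0,0],
    [1,0,0,0,0,0,0],
    [1,0,0.00453,0.00431,0.05,0,0],
    [1,0,0,0,0,0,0],
    [1,0,0,0,0,0,0]
  ]
}}

```text
time_s: 50.9
eef_pos: [492.1, 45.3, 146.5]
ee_rot: [0.036, 0.713, 0.699, 0.035]
force: [0.1, 0.9, -4.4]
grip_width: 0.164
grip_force: 88.9
```

```bash
python3 st.py
```

```text
[492.1  45.3 146.5] 50.9 [ 0.1  0.9 -4.4] [-0.1  0.1  0. ] 0.16372161835005314 lip [-93.6   0.1   0.8] edge [ 85.9   0.2 103.4] tilt 0.101
```

Emit:
{"op": "send_rows", "data": {
  "targets": [
    [1,0,-0.0008,0,0,0,0],
    [1,0,0.00453,0.00431,0.05,0,0],
    [1,0,0,0,0,0,0],
    [1,0,0,0,0,0,0],
    [1,0,0.0018,0.0017,0.02,0,0],
    [1,0,0,0,0,0,0],
    [1,0,0.0009,0.0009,0.01,0,0],
    [1,0,0,0,0,0,0],
    [1,0,0,0,0,0,0],
    [1,0,0,0,0,0,0]
  ]
}}

```text
time_s: 52.15
eef_pos: [499.5, 45.0, 140.1]
ee_rot: [0.007, 0.714, 0.7, 0.007]
force: [0.2, -0.2, -4.7]
grip_width: 0.165
grip_force: 88.9
```

```bash
python3 st.py
```

```text
[499.5  45.  140.1] 52.15 [ 0.2 -0.2 -4.7] [-0. -0.  0.] 0.16521159282275313 lip [-94.1  -0.    0.7] edge [93.2 -0.  88.5] tilt 0.020
```

Emit:
{"op": "send_rows", "data": {
  "targets": [
    [1,0,0.0009,0.0009,0.01,0,0],
    [1,0,0,0,0,0,0],
    [1,0,0.0009,0.0009,0.01,0,0],
    [1,0,0,0,0,0,0],
    [1,0,0,0.0008,0,0,0],
    [1,0,0,0,0,0,0],
    [1,0,0,0,0,0,0],
    [1,0,0,0,0,0,0],
    [1,0,0,0,0,0,0],
    [1,0,0,0,0,0,0]
  ]
}}

```text
time_s: 53.4
eef_pos: [501.4, 45.0, 137.7]
ee_rot: [0.0, 0.714, 0.7, 0.0]
force: [-0.8, -0.1, 2.1]
grip_width: 0.163
grip_force: 89.5
```

```bash
python3 st.py
```

```text
[501.4  45.  137.7] 53.4 [-0.8 -0.1  2.1] [0.  0.1 0. ] 0.16330529101662455 lip [-94.  -0.  -0.] edge [95. -0. 84.] tilt 0.000
```

Emit:
{"op": "send_rows", "data": {
  "targets": [
    [1,0,0,0.001,0,0,0],
    [1,0,0,0,0,0,0],
    [0,0,0,0,0,0,0],
    [0,0,0,0,0,0,0],
    [0,0,0,-0.02,0,0,0],
    [0,0,0,-0.05,0,0,0],
    [1,0.01,0.04,-0.01,0,0,0],
    [1,0.015,0.05,0,0,0,0],
    [1,0.015,0.04,0,0,0,0],
    [1,0.008,0.03,0,0,0,0]
  ]
}}

```text
time_s: 54.65
eef_pos: [663.5, 90.5, 215.7]
ee_rot: [-0.0, 0.714, 0.7, -0.0]
force: [-0.3, -0.6, 0.5]
grip_width: -0.002
grip_force: 0.0
```

```bash
python3 - <<'E'
from h import *
p,R,s=tcp();print(p,s["time_s"],s["grip_width"])
c=cap("side");d=cap("wrist","w14")
for q in("reset_button_top",): print(q,[(a,b,onz(d,a,151)) for a,b in lm(q,d,2)],[(a,b,onz(c,a,151)) for a,b in lm(q,c,2)])
for q in("hood_top_edge","hood_lip"): print(q,[(a,b) for a,b in lm(q,c,2)],proj(c,Rn.from_euler('z',-.02).as_matrix()@HP[q]+[511.5,47.3,45]))
cv2.imwrite("pics/v14.png",np.hstack([cv2.resize(c["img"][150:290,190:330,::-1],(400,400),interpolation=2),cv2.resize(d["img"][:,:,::-1],(400,300)).copy() if 0 else cv2.resize(d["img"][:,:420,::-1],(400,400))]))
E
```

```text
[663.5  90.5 215.7] 54.65 -0.0016528356190749407
reset_button_top [(array([268.4, 223.4]), 0.89, array([663.2,  90. , 151. ]))] [(array([216.6, 212.7]), 0.62, array([656.4,  91.8, 151. ]))]
hood_top_edge [(array([238.2, 216.2]), 0.94), (array([232.7, 333.6]), 0.91)] [235.5 214.7]
hood_lip [(array([172.1, 369.9]), 0.85), (array([283.3, 246.2]), 0.81)] [282.1 247.7]
```

View pics/v14.png

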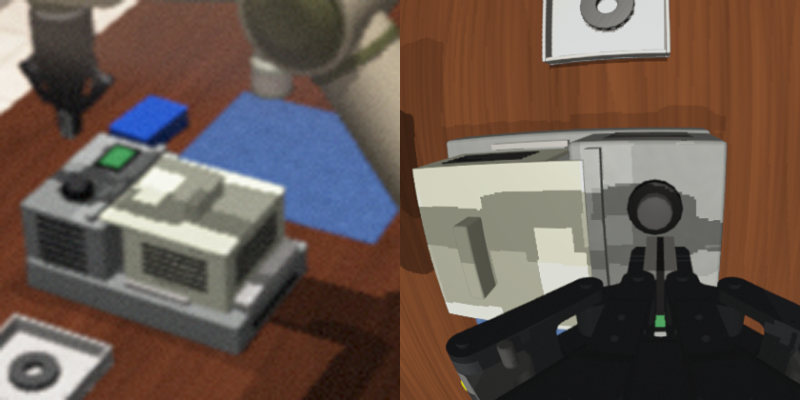

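Emit:
{"op": "send_rows", "data": {
  "targets": [
    [1,0,0,0.03,0,0,0],
    [1,0,0,0.025,0,0,0],
    [1,0,0,0.006,0,0,0],
    [1,0,0,0.003,0,0,0],
    [1,0,0,0.002,0,0,0],
    [1,0,0,0.002,0,0,0],
    [1,0,0,0.001,0,0,0],
    [1,0,0,0.001,0,0,0],
    [1,0,0,0,0,0,0],
    [1,0,0,0,0,0,0]
  ]
}}

```text
time_s: 56.2
eef_pos: [662.5, 89.7, 146.8]
ee_rot: [0.0, 0.714, 0.7, 0.0]
force: [2.8, -0.6, 3.3]
grip_width: 0.001
grip_force: 1.9
```

Spring force only (~3 N); go on to the stop.

Emit:
{"op": "send_rows", "data": {
  "targets": [
    [1,0,0,0.001,0,0,0],
    [1,0,0,0.001,0,0,0],
    [1,0,0,0.001,0,0,0],
    [1,0,0,0.001,0,0,0],
    [1,0,0,0,0,0,0],
    [1,0,0,0,0,0,0],
    [1,0,0,0,0,0,0],
    [1,0,0,0,0,0,0],
    [1,0,0,0,0,0,0],
    [1,0,0,0,0,0,0]
  ]
}}

```text
time_s: 57.45
eef_pos: [662.6, 89.7, 144.9]
ee_rot: [0.001, 0.714, 0.7, 0.001]
force: [-2.8, -1.0, 16.8]
grip_width: -0.001
grip_force: 8.3
```

Emit:
{"op": "send_rows", "data": {
  "targets": [
    [1,0,0,-0.01,0,0,0],
    [1,0,0,-0.03,0,0,0],
    [1,0,0,-0.04,0,0,0],
    [1,0,0,-0.04,0,0,0],
    [1,0,0,0,0,0,0],
    [1,0,0,0,0,0,0],
    [1,0,0,0,0,0,0],
    [1,0,0,0,0,0,0],
    [1,0,0,0,0,0,0],
    [1,0,0,0,0,0,0]
  ]
}}

```text
time_s: 58.7
eef_pos: [662.2, 89.8, 262.4]
ee_rot: [-0.0, 0.714, 0.7, -0.0]
force: [-0.4, 0.1, 0.4]
grip_width: 0.0
grip_force: 0.0
```

```bash
python3 - <<'E'
from h import *
p,R,s=tcp();print(p,s["time_s"],s["force"])
c=cap("scene");d=cap("side")
cv2.imwrite("pics/v15.png",np.hstack([cv2.resize(c["img"][90:420,100:400,::-1],(400,440),interpolation=2),cv2.resize(d["img"][150:310,150:310,::-1],(400,440),interpolation=2)]))
E
```

```text
[662.2  89.8 262.4] 58.7 [-0.4  0.1  0.4]
```

View pics/v15.png

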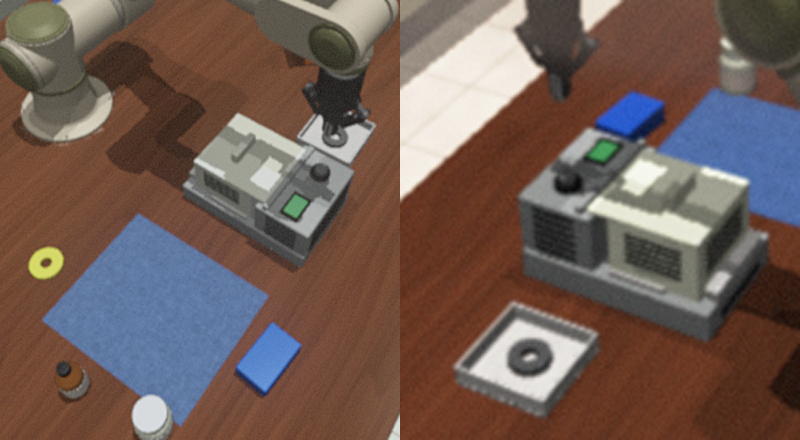

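The final pictures show the hood shut, the spent ring in the tray, the mat empty, and the bottle, jar and box where they were. I'm handing the job in.

```bash
python3 -c "
from rig import ctrl
print(ctrl.finish_job())"
```

```text
the job is handed in; nothing more can be done
None
```

The job is done and handed in at about 59 s of the 210 s allowed: the spent ring is in the tray, the pre-filter, both fresh carbon rings and the collar are on the post in order, the hood is hooked and shut, and the reset button was pressed right down and let go; the hand-in returned no verdict.

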